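Fetch the lock cylinder from the steel case

TASK

Lift the lid of the grey steel case by its ball knob and swing it right over until it rests on its back stop and stays open by itself; ease it over, do not fling it. Then take the lock cylinder out of the case and lay it gently, flat, in the shallow rubber-lined tray at the right, ready for re-pinning. Leave the padlock in the case, the lid open and the oil bottle behind the case standing where it is.

Things in the scene. Friction and masses are not known exactly. Their poses are not given: they have to be found in the camera images.
- case: Low grey steel case, fixed, 136 mm deep (its x, front to hinges) by 230 mm wide (its y), 64 mm high when shut; walls 50 mm high, 3 mm thick. Origin: centre of its underside. A fixed partition along x at y = 0, its top 32 mm above the worktop, makes two compartments, each 130 x 111 mm, floor 10 mm above the worktop. One holds the lock cylinder, the other the padlock; which is which varies
- case_lid (a joint): Angle of the case's lid: 0 shut, grows as the lid opens; its stop is at 1.92 rad (110 degrees, leaning back past upright). Nothing holds the lid short of upright: it falls shut; past upright it falls gently back on its stop. Lid 230 mm wide, 139 mm from hinge to front edge, 14 mm deep, 0.4 kg
- lid_knob (a point): Centre of the black ball knob, 30 mm in diameter, on a 10 mm stem at the middle of the lid's front edge. The ball's centre is 33 mm out from the front edge, 172 mm from the hinge axis, and 57 mm above the worktop when the lid is shut. Moves with the lid
- lid_hinge (a point): Point on the hinge axis (parallel to the case's y) at the middle of the case's back edge, 50 mm above the worktop. Does not move
- cylinder: Brass door-lock cylinder (double profile cylinder with a dark middle ring), 33 x 65 x 17 mm, 0.15 kg, lying flat in one compartment of the case. Origin: centre of its underside; its long side is its y, its 17 mm thickness its z. It lies roughly with its long side along the case's x
- padlock: Grey block padlock, 41 x 53 x 24 mm, lying in the other compartment of the case. Origin: centre of its underside. Stays in the case
- tray: Shallow aluminium tray lined with black rubber, 120 mm (its x) by 160 mm (its y), rim 12 mm high and 3 mm thick, lining 4 mm above the worktop, at the right of the worktop; empty and fixed. Origin: centre of its underside on the worktop
- oil_bottle: Oil bottle with a long spout, 42 mm in diameter, 131 mm high, standing on the worktop behind the case. Origin: centre of its underside. Must be left standing where it is
Mind the look-alikes: they are no part of the job. Of the things that look like the tray, the larger one is meant.

How it is judged:
By the outcome, as a careful person would: the job done as asked, in the order asked, and still so for the second after the job is handed in, with the robot touching nothing.
It also fails if it takes over 67 s, if anything falls off the work surface, if the arm or the gripper's body presses on something with over 40 N, if the wrist force passes 120 N, or if a joint passes its speed limit or range.

ROBOT

A 7-joint arm with a two-finger parallel gripper is mounted at the origin on a cart in front of the work surface, level with it; the furniture and walls round the work are solid. World frame = base frame: x ahead of the robot, y to its left, z up, the work surface at z = 0. Lengths are in m, angles in degrees, forces in N, time in s.
With the tool pointing down it reaches from about 0.425 to 0.875 m from the base axis. Payload 4.7 kg.
Tool frame: the origin (TCP) lies at the very end of the fingers, on their centre line; the grasp point (between the pads) lies behind it (env.pinch_z is the z of the grasp point in the tool frame, in m); z points along the fingers, y is the direction in which the jaws open and shut (so a half turn about z gives the same grasp; the last joint's range is limited). The gripper opens to 87 mm and grips with 3 to 60 N. Pads are 19 mm wide; open, the fingers measure 117 mm over their backs; the gripper's body (75 mm by 190 mm) begins 51 mm behind the grasp point.
Start: joints at [75.235, 18.392, -4.016, 83.108, 1.295, 78.541, -3.26], TCP at [0.174, -0.626, 0.223] pointing down, gripper open.
Joint ranges: [-163.93, 163.93], [-17.29, 119.83], [-79.2, 71.16], [3.27, 140.29], [-89.18, 269.18], [5.43, 117.66], [-154.24, 154.24]. Speed limits (degrees/s): [147.25, 147.25, 180, 180, 180, 180, 180].

INTERFACE

Orientations are given as [roll, pitch, yaw] about the fixed x, y, z axes, in that order (R = Rz(yaw) Ry(pitch) Rx(roll)).
In Python, from cell import readout, read_camera, env gives the robot as it stands. The module is installed in compiled form; this text tells all that it offers.
- The arm moves only by the tool servo_tool, never from a script. Its argument "plan" is a list that holds one entry, the list of rows, each a list of 5 numbers: the finger opening in m, from 0 to 0.087, then the shift along the tool's x, y, z in m, then the turn about the tool's z in rad. In form: [[[jaw, x, y, z, yaw], ...]]. A call has 1 to 12 rows; each row is the pose to reach, as a shift and turn from the pose measured when the call began, along the tool's axes at that moment; what a row does not reach only later rows make up. A row lasts 1/12 s, in which the tool goes at most 41.7 mm and 7.16 degrees, less where a joint would pass 70% of its speed; a pose out of reach is approached as far as the arm can. A call with a gripper value outside its range is refused whole. The fingers move at their own pace and stop on an object; "force" is the grip in N (left out, the last holds). Time passes only in rows, so rows that repeat a pose let the fingers close. It gives the time, the measured TCP pose, the force and the opening at its end, in the units of the state.
- readout.get_obs(): the state, without advancing time (a new reading comes with each control period).
- read_camera(name): name is "side" or "top" or "wrist"; returns a dict with "image" (400x640x3 uint8, red, green, blue), "range_z" (400x640 float32, m along the optical axis (not along the pixel's ray), 0 where there is no reading), "mtx" (3x3 intrinsics, pixels), "camera_from_world" (4x4, takes a point from world to camera coordinates). Camera axes: x right, y up, looking along -z (the intrinsics and any distortion apply to the point x, -y, -z); pixel columns grow to the right and rows downward; lengths in m; the calibration is good to about 2 mm. The wrist camera is an equidistant fisheye: a pixel r from the principal point sees the ray r / f radians off the axis. A picture is of the moment at which its call begins.
- env.sign_off(): hands the job in, once; it reports no verdict.
The state is a dict: "time_s": time; "qpos": joint angles; "joint_velocities": joint speeds; "effort": joint torques, N m; "tool_pos": TCP position; "tool_rot": TCP orientation; "force": force on the tool from outside, world axes, zero at the start; "wrist_torque": the same for the moment, N m; "grip_width": finger opening in m.
Only numpy, scipy, OpenCV 4.12 (cv2) and the standard library are available. Lean on these libraries where they do the work, as an engineer would, in place of code of your own. Each camera call takes 0.05 s, during which the arm holds its last target. There are 200 camera calls.

## Working session

There is one attempt and no reset: what is moved stays moved. The work goes in short steps, Python scripts to look and compute and a tool call to move; the robot and the scene stay as the last step left them, time stands still between calls to the robot, and variables do not carry over. Pictures are saved under pics/ and viewed, about 8 in all and at most 12, crops included, and the job is handed in when it is done.

Besides the shell and the picture viewer there is one more tool, called after ">>>" as name(argument=value, ...), one argument or row to a line, values as JSON. servo_tool: Moves the arm, as the interface text tells. Its arguments: {"type":"object","properties":{"plan":{"type":"array"},"force":{"type":"number"}},"required":["plan"]}

```bash
mkdir -p pics
cat > h.py <<'E'
import numpy as np, cv2
from cell import readout, read_camera, env
from scipy.spatial.transform import Rotation as R
def save(n,im,s=1): cv2.imwrite(f'pics/{n}.png',cv2.resize(im[:,:,::-1],None,fx=s,fy=s))
def ray(c,u,v,fish=False):
    K=c['mtx'];x=(u-K[0,2])/K[0,0];y=(v-K[1,2])/K[1,1]
    if fish:
        t=np.hypot(x,y);k=np.tan(t)/t if t>1e-9 else 1;x*=k;y*=k
    M=np.linalg.inv(c['camera_from_world']);return M[:3,3],M[:3,:3]@np.array([x,-y,-1.])
def plane(c,u,v,z,fish=False):
    o,d=ray(c,u,v,fish);return o+d*(z-o[2])/d[2]
def pt(c,u,v,fish=False):
    o,d=ray(c,u,v,fish);return o+d*c['range_z'][int(v),int(u)]
def cloud(c):
    v,u=np.mgrid[:400,:640];K=c['mtx'];z=c['range_z']
    P=np.stack([(u-K[0,2])/K[0,0]*z,-(v-K[1,2])/K[1,1]*z,-z],-1)
    M=np.linalg.inv(c['camera_from_world']);return P@M[:3,:3].T+M[:3,3]
E
python3 - <<'E'
from h import *
o=readout.get_obs();print(o,env.pinch_z)
a=read_camera('top');b=read_camera('side')
np.set_printoptions(precision=3,suppress=True)
for c in(a,b):print(c['mtx'],np.linalg.inv(c['camera_from_world']))
save('top0',a['image']);save('side0',b['image'])
np.save('top0.npy',a,allow_pickle=True);np.save('side0.npy',b,allow_pickle=True)
E
```

```text
{'time_s': 0.0, 'qpos': array([75.23318481, 18.43851009, -4.01605714, 83.17415928,  1.29683874,
       78.54114036, -3.25943329]), 'joint_velocities': array([-0.00190731,  0.03352969,  0.00620087,  0.1032509 ,  0.05411806,
        0.05065515,  0.11937128]), 'effort': array([ 8.35619267e-04, -4.91290784e+01, -4.03892091e-01, -3.12521982e+01,
       -6.40306226e-02,  4.37714683e-02,  1.86629445e-04]), 'tool_pos': array([ 0.17431874, -0.62561836,  0.22147434]), 'tool_rot': array([-1.79891538e+02,  7.38343883e-03,  1.55779879e+01]), 'force': array([-0.50956491,  0.43956266, -0.3142558 ]), 'wrist_torque': array([-0.00823739,  0.01574381, -0.06221614]), 'grip_width': 0.08706145189051877} -0.0187
[[432.345   0.    322.811]
 [  0.    432.345 195.256]
 [  0.      0.      1.   ]] [[-0.023  0.992 -0.128  0.465]
 [-1.    -0.025 -0.018 -0.092]
 [-0.021  0.127  0.992  1.477]
 [ 0.     0.     0.     1.   ]]
[[483.402   0.    314.288]
 [  0.    483.402 192.845]
 [  0.      0.      1.   ]] [[-0.542  0.693 -0.476 -0.025]
 [-0.841 -0.441  0.315  0.342]
 [ 0.009  0.571  0.821  1.219]
 [ 0.     0.     0.     1.   ]]
```

View pics/top0.png

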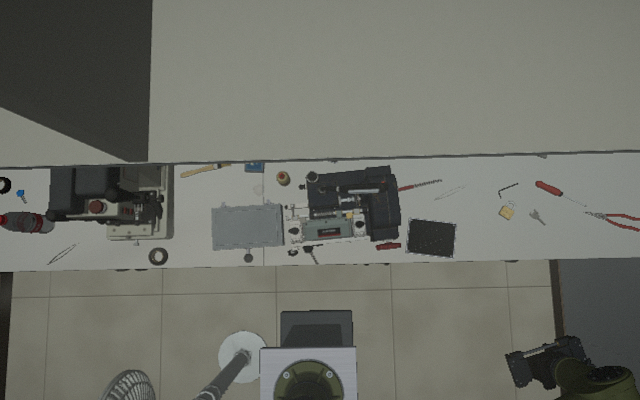

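View pics/side0.png

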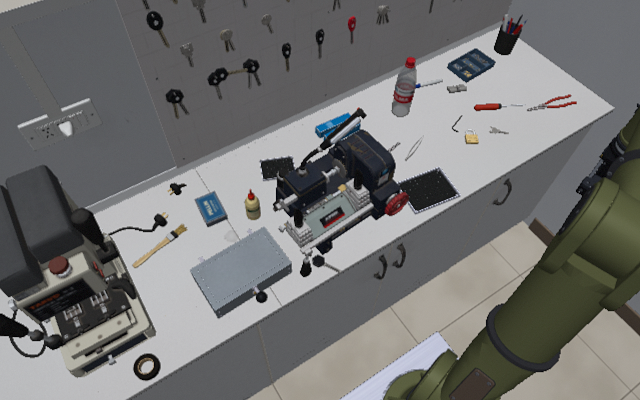

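The top view shows the case at about (247,226), its knob at (248,258), the key machine to its right at (345,205), the large tray at (431,238) and the bottle at (283,178). The side view agrees: knob (262,297), bottle (252,205). The smaller look-alike tray is at (277,168) in the side view.

Run:
```python
from h import *
np.set_printoptions(precision=4,suppress=True)
a=np.load('top0.npy',allow_pickle=True).item();b=np.load('side0.npy',allow_pickle=True).item()
P=cloud(a);Q=cloud(b)
print('table',P[250,195:205:4],'case',P[226,225:275:12])
def comp(P,m,box):
    mm=np.zeros(m.shape,np.uint8);u0,v0,u1,v1=box;mm[v0:v1,u0:u1]=m[v0:v1,u0:u1]
    n,l,s,ce=cv2.connectedComponentsWithStats(mm);k=1+np.argmax(s[1:,4]);return l==k
# lid top by height
for n,c,C,box in(('top',a,P,(195,190,290,262)),('side',b,Q,(180,215,300,325))):
    m=(C[...,2]>.054)&(C[...,2]<.075)
    k=comp(C,m,box);X=C[k];print(n,'lid n',len(X),'z',np.percentile(X[:,2],[5,50,95]));r=cv2.minAreaRect((X[:,:2]*1000).astype(np.float32));print(r);print(cv2.boxPoints(r))
# knob
for n,c,C,box in(('top',a,P,(238,250,258,266)),('side',b,Q,(252,286,272,306))):
    g=c['image'].max(2)<60;k=comp(C,g,box);v,u=np.nonzero(k);print(n,'knob px',u.mean(),v.mean(),len(u),'plane.057',plane(c,u.mean(),v.mean(),.057),'pts',np.median(C[k],0))
# tray
for n,c,C,box in(('top',a,P,(400,212,462,262)),('side',b,Q,(390,160,470,220))):
    g=c['image'].max(2)<60;k=comp(C,g,box);X=C[k];X=X[abs(X[:,2]-.006)<.012];r=cv2.minAreaRect((X[:,:2]*1000).astype(np.float32));print(n,'tray',r,np.percentile(X[:,2],[5,50,95]));
# bottle
for n,C,box in(('top',P,(272,168,294,190)),('side',Q,(240,185,266,222))):
    u0,v0,u1,v1=box;X=C[v0:v1,u0:u1].reshape(-1,3);X=X[X[:,2]>.03];print('bottle',X.mean(0),X.min(0),X.max(0))
# height map of area
allp=np.vstack([P.reshape(-1,3),Q.reshape(-1,3)])
print('hmap mm, rows x .40.., cols y .35 -> -.45 step .04')
for x in np.arange(.36,.90,.04):
    print('%.2f'%x,[int(1000*max(np.append(allp[(abs(allp[:,0]-x)<.02)&(abs(allp[:,1]-y)<.02)][:,2],-.1))) for y in np.arange(.36,-.46,-.04)])
```

```text
table [[ 0.4782  0.3752  0.0014]
 [ 0.4779  0.362  -0.0003]
 [ 0.4776  0.3494 -0.0043]] case [[0.5536 0.2575 0.064 ]
 [0.5525 0.2173 0.0667]
 [0.5517 0.1784 0.0637]
 [0.5505 0.1382 0.0682]
 [0.5498 0.0996 0.0637]]
top lid n 3057 z [0.06   0.0653 0.0704]
((537.2523803710938, 187.43392944335938), (199.7445831298828, 230.47097778320312), 2.7679214477539062)
[[431.9319 297.7121]
 [443.0614  67.51  ]
 [642.5729  77.1558]
 [631.4434 307.3579]]
side lid n 4475 z [0.0608 0.0657 0.0698]
((537.2276611328125, 187.31692504882812), (203.75689697265625, 230.5765380859375), 2.6566243171691895)
[[430.1151 297.7592]
 [440.8023  67.4305]
 [644.3402  76.8746]
 [633.653  307.2034]]
top knob px 247.5 254.66666666666666 6 plane.057 [0.4586 0.1848 0.057 ] pts [0.4592 0.183  0.0667]
side knob px 260.7433628318584 295.53097345132744 113 plane.057 [0.4534 0.1836 0.057 ] pts [0.4468 0.1856 0.0674]
top tray ((502.18499755859375, -425.83160400390625), (154.32656860351562, 110.70018005371094), 81.84828186035156) [0.0002 0.0054 0.0108]
side tray ((505.2537536621094, -425.65985107421875), (149.31370544433594, 114.2
[... 980 characters left out ...]
9, 870, 867, 65, 1154, 871, 869, 869, 869, 870, 870, 869, 870, 869, 870, 870, 870, 870, 870, 870]
0.68 [869, 867, 11, 7, 9, 1155, 869, 870, 870, 870, 870, 870, 870, 870, 870, 870, 870, 870, 870, 870, 870]
0.72 [8, 8, 8, 9, 8, 1110, 869, 870, 870, 870, 870, 869, 870, 869, 870, 870, 870, 870, 870, 870, 871]
0.76 [14, 17, 15, 7, 30, 1045, 869, 870, 869, 869, 870, 870, 870, 870, 870, 870, 870, 870, 870, 870, 870]
0.80 [22, 42, 33, 7, 29, 980, 870, 869, 869, 870, 869, 870, 870, 870, 870, 870, 870, 869, 870, 870, 870]
0.84 [30, 46, 28, 6, 28, 913, 869, 869, 869, 869, 869, 870, 870, 870, 870, 870, 869, 871, 869, 869, 869]
0.88 [7, 7, 7, 47, 33, 7, 7, 5, 9, 8, 11, 10, 8, 9, 6, 34, 38, 35, 39, 37, 5]
```

```bash
cat >> h.py <<'E'
def go(*T):
    "shifts in tool axes for world targets (x,y,z,yaw_deg)"
    o=readout.get_obs();M=R.from_euler('xyz',o['tool_rot'],degrees=True)
    for t in T:
        s=M.inv().apply(np.array(t[:3])-o['tool_pos'])
        dy=(o['tool_rot'][2]-t[3]+180)%360-180
        print('shift',s.round(4),'yaw',round(np.radians(dy),3))
E
python3 - <<'E'
from h import *
go((.174,-.626,.34,15.6),(.40,-.34,.36,10))
E
```

```text
shift [-0.0004  0.     -0.1184] yaw -0.0
shift [ 0.2941 -0.2148 -0.1381] yaw 0.097
```

>>> servo_tool(
  plan=[
    [[0.087,0.03,-0.02,-0.04,0],[0.087,0.06,-0.04,-0.07,0.02],[0.087,0.09,-0.06,-0.09,0.04],[0.087,0.12,-0.085,-0.11,0.05],[0.087,0.15,-0.11,-0.13,0.06],[0.087,0.18,-0.13,-0.138,0.07],[0.087,0.21,-0.15,-0.138,0.08],[0.087,0.24,-0.175,-0.138,0.09],[0.087,0.27,-0.2,-0.138,0.1],[0.087,0.294,-0.215,-0.138,0.1],[0.087,0.294,-0.215,-0.138,0.1]],
  ],
)

```text
time_s: 1.02
tool_pos: [0.4054, -0.3321, 0.3602]
tool_rot: [-179.8, -0.2, 10.6]
force: [0.2, -0.0, 0.5]
grip_width: 0.087
```

Run:
```python
from h import *
go((.43,.16,.36,3),(.43,.0,.36,5),(.43,-.2,.36,6))
```

```text
shift [ 0.1146 -0.4791  0.0024] yaw 0.133
shift [ 0.0852 -0.3219  0.0017] yaw 0.098
shift [ 0.0484 -0.1253  0.0008] yaw 0.08
```

>>> servo_tool(
  plan=[
    [[0.087,0.01,-0.04,0,0.02],[0.087,0.02,-0.08,0,0.04],[0.087,0.03,-0.12,0,0.06],[0.087,0.04,-0.16,0,0.08],[0.087,0.05,-0.2,0,0.09],[0.087,0.06,-0.24,0,0.1],[0.087,0.07,-0.28,0,0.11],[0.087,0.08,-0.32,0,0.12],[0.087,0.09,-0.36,0.002,0.133],[0.087,0.1,-0.4,0.002,0.133],[0.087,0.11,-0.44,0.002,0.133],[0.087,0.115,-0.479,0.002,0.133]],
  ],
)

```text
time_s: 2.02
tool_pos: [0.4303, 0.1603, 0.3602]
tool_rot: [-179.8, -0.2, 2.9]
force: [0.6, -0.0, -1.0]
grip_width: 0.087
```

Run:
```python
from h import *
np.set_printoptions(precision=4,suppress=True)
w=read_camera('wrist');o=readout.get_obs();print(o['tool_pos'],o['tool_rot']);print(w['mtx'],np.linalg.inv(w['camera_from_world']))
save('w1',w['image']);np.save('w1.npy',w,allow_pickle=True)
```

```text
[0.428  0.1707 0.3607] [-179.493    -0.2121    3.7086]
[[309.7069   0.     318.3651]
 [  0.     309.7069 196.874 ]
 [  0.       0.       1.    ]] [[ 0.0509  0.9704  0.2362  0.495 ]
 [-0.9987  0.0505  0.0077  0.1627]
 [-0.0045 -0.2363  0.9717  0.5228]
 [ 0.      0.      0.      1.    ]]
```

View pics/w1.png

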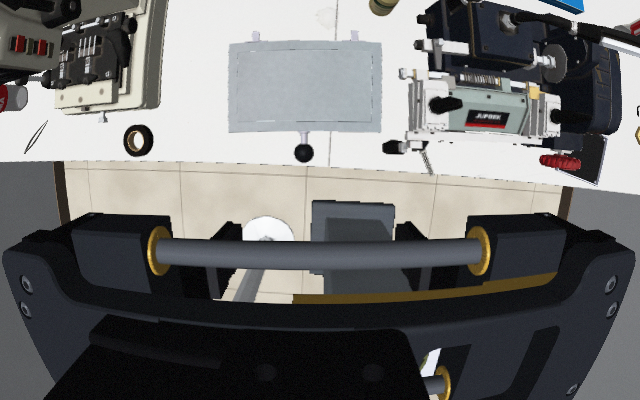

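The wrist view shows the knob at (304,153), the lid front edge along row 131 and the hinge lugs at about (255,37) and (354,35). The key machine starts right of column 385.

Run:
```python
from h import *
np.set_printoptions(precision=4,suppress=True)
w=read_camera('wrist');o=readout.get_obs();print(o['tool_pos'],o['tool_rot'])
np.save('w2.npy',w,allow_pickle=True)
im=w['image'];g=(im.max(2)<70).astype(np.uint8);n,l,s,ce=cv2.connectedComponentsWithStats(g)
for i in range(1,n):
    if 150<s[i,4]<900 and 270<ce[i][0]<340 and 120<ce[i][1]<180:
        u,v=ce[i];m=l==i;z=w['range_z'][m];print('knob',u,v,s[i],plane(w,u,v,.057,True),'range',np.median(z),np.percentile(z,5))
        o_,d=ray(w,u,v,True);print('by range centre',o_+d*(np.percentile(z,10)+.012))
# lid outline: grey cooler/darker than white table
hsv=cv2.cvtColor(im,cv2.COLOR_RGB2HSV);m=((im.max(2)>110)&(im.max(2)<200)).astype(np.uint8);m[:25]=0;m[134:]=0;m[:,:215]=0;m[:,392:]=0
m=cv2.morphologyEx(m,cv2.MORPH_OPEN,np.ones((5,5)))
n,l,s,ce=cv2.connectedComponentsWithStats(m);k=1+np.argmax(s[1:,4]);c=max(cv2.findContours((l==k).astype(np.uint8),0,1)[0],key=cv2.contourArea)[:,0]
X=np.array([plane(w,u,v,.064,True)[:2] for u,v in c]);r=cv2.minAreaRect((X*1000).astype(np.float32));print(s[k],r);print(cv2.boxPoints(r))
a=np.load('side0.npy',allow_pickle=True).item()
# bottle top tip & two-view knob
import itertools
```

```text
[0.4284 0.1668 0.3607] [-179.6262   -0.1723    3.7444]
knob 311.6301886792453 151.29811320754717 [303 143  18  18 265] [0.4493 0.1849 0.057 ] range 0.45182472 0.4480766
by range centre [0.4496 0.1849 0.0596]
[  237    39   154    94 13686] ((551.40869140625, 189.11538696289062), (138.80746459960938, 228.72300720214844), 2.564720630645752)
[[476.957  300.2567]
 [487.1919  71.7628]
 [625.8604  77.9741]
 [615.6255 306.468 ]]
```

Run:
```python
from h import *
go((.449,.1848,.2,2.6),(.449,.1848,.038,2.6))
```

```text
shift [ 0.0212 -0.0156  0.1608] yaw 0.02
shift [ 0.0207 -0.0145  0.3228] yaw 0.02
```

>>> servo_tool(
  plan=[
    [[0.087,0.01,-0.008,0.03,0.01],[0.087,0.021,-0.015,0.06,0.02],[0.087,0.021,-0.015,0.095,0.02],[0.087,0.021,-0.015,0.13,0.02],[0.087,0.021,-0.015,0.165,0.02],[0.087,0.021,-0.015,0.195,0.02],[0.087,0.021,-0.015,0.22,0.02],[0.087,0.021,-0.015,0.235,0.02],[0.087,0.021,-0.015,0.24,0.02],[0.087,0.021,-0.015,0.24,0.02],[0.087,0.021,-0.015,0.24,0.02]],
  ],
)

```text
time_s: 3.03
tool_pos: [0.4495, 0.1846, 0.1214]
tool_rot: [-179.6, -0.2, 2.6]
force: [1.0, 0.0, 0.6]
grip_width: 0.0871
```

Run:
```python
from h import *
np.set_printoptions(precision=4,suppress=True)
w=read_camera('wrist');o=readout.get_obs();print(o['tool_pos'],o['tool_rot'])
np.save('w3.npy',w,allow_pickle=True);save('w3',w['image'])
g=(w['image'].max(2)<70).astype(np.uint8);n,l,s,ce=cv2.connectedComponentsWithStats(g)
for i in range(1,n):
    if 150<s[i,4]<9000 and 270<ce[i][0]<370: print(ce[i],s[i],plane(w,*ce[i],.057,True))
go((.449,.1848,.038,2.6))
```

```text
[0.4499 0.1848 0.1219] [-179.608    -0.2582    2.5812]
shift [-0.0013  0.0006  0.0839] yaw -0.0
```

View pics/w3.png

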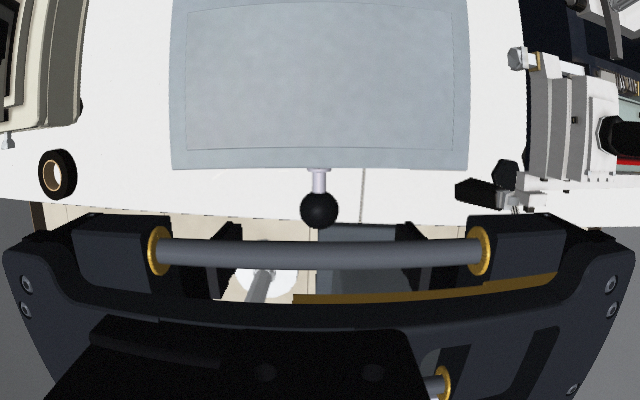

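The knob's centre is at (319,210), midway between the fingers, with the lid's front edge at row 169.

Run:
```python
from h import *
np.set_printoptions(precision=4,suppress=True)
a=np.load('w2.npy',allow_pickle=True).item();b=np.load('w3.npy',allow_pickle=True).item()
o1,d1=ray(a,311.6,151.3,True);o2,d2=ray(b,319,210,True);print(plane(b,319,210,.057,True))
t=np.linalg.lstsq(np.c_[d1,-d2],o2-o1,rcond=None)[0];print(o1+d1*t[0],o2+d2*t[1])
L,_=0,0
for u,v in((172,169),(467,169)):print('front edge',plane(b,u,v,.064,True))
```

```text
[0.4488 0.1844 0.057 ]
[0.4497 0.1849 0.0603] [0.4497 0.1845 0.0603]
front edge [0.4777 0.3002 0.064 ]
front edge [0.4883 0.0715 0.064 ]
```

>>> servo_tool(
  plan=[
    [[0.087,-0.001,0,0.025,0],[0.087,-0.001,0,0.05,0],[0.087,-0.001,0,0.07,0],[0.087,-0.001,0,0.08,0],[0.087,-0.001,0,0.083,0],[0.087,-0.001,0,0.083,0],[0.02,-0.001,0,0.083,0],[0.02,-0.001,0,0.083,0],[0.02,-0.001,0,0.083,0],[0.02,-0.001,0,0.083,0],[0.02,-0.001,0,0.083,0],[0.02,-0.001,0,0.083,0]],
  ],
  force=15,
)

```text
time_s: 4.08
tool_pos: [0.4495, 0.1853, 0.0392]
tool_rot: [-179.6, -0.3, 2.6]
force: [0.1, -0.2, 0.9]
grip_width: 0.055
```

Run:
```python
from h import *
np.set_printoptions(precision=4,suppress=True)
o=readout.get_obs();print(o['tool_pos'],o['tool_rot'],o['grip_width'],o['force'])
M=R.from_euler('xyz',o['tool_rot'],degrees=True);p0=o['tool_pos']
ax=np.array([np.cos(np.radians(2.6)),np.sin(np.radians(2.6)),0])
for th in range(0,111,5):
    t=np.radians(th);f=lambda t:(-.172*np.cos(t)+.007*np.sin(t),.172*np.sin(t)+.007*np.cos(t))
    dx=f(t)[0]-f(0)[0];dz=f(t)[1]-f(0)[1]
    print(th,M.inv().apply(ax*dx+[0,0,dz]).round(4))
```

```text
[0.4495 0.1853 0.0392] [-179.6157   -0.2904    2.5735] 0.05499998530037146 [ 0.0536 -0.1541  0.9361]
0 [0. 0. 0.]
5 [ 0.0013 -0.0001 -0.015 ]
10 [ 0.004  -0.0002 -0.0297]
15 [ 0.0079 -0.0003 -0.0442]
20 [ 0.0131 -0.0004 -0.0583]
25 [ 0.0194 -0.0005 -0.0719]
30 [ 0.027  -0.0006 -0.0849]
35 [ 0.0356 -0.0007 -0.0972]
40 [ 0.0453 -0.0007 -0.1087]
45 [ 0.0559 -0.0008 -0.1193]
50 [ 0.0675 -0.0009 -0.1289]
55 [ 0.0798 -0.001  -0.1375]
60 [ 0.0928 -0.001  -0.145 ]
65 [ 0.1064 -0.0011 -0.1513]
70 [ 0.1205 -0.0011 -0.1564]
75 [ 0.1351 -0.0011 -0.1603]
80 [ 0.1499 -0.0012 -0.1628]
85 [ 0.1648 -0.0012 -0.1641]
90 [ 0.1798 -0.0012 -0.1641]
95 [ 0.1948 -0.0012 -0.1627]
100 [ 0.2096 -0.0012 -0.1601]
105 [ 0.2241 -0.0012 -0.1562]
110 [ 0.2382 -0.0011 -0.151 ]
```

>>> servo_tool(
  plan=[
    [[0.02,0,0,0,0],[0.02,0,0,0,0],[0.02,0,0,0,0],[0.02,0,0,0,0],[0.02,0,0,0,0],[0.02,0,0,0,0],[0.02,0.0003,0,-0.005,0],[0.02,0.001,0,-0.012,0],[0.02,0.0025,0,-0.021,0],[0.02,0.004,0,-0.0297,0],[0.02,0.004,0,-0.0297,0]],
  ],
  force=15,
)

```text
time_s: 5.0
tool_pos: [0.4536, 0.1852, 0.0706]
tool_rot: [-179.7, -0.3, 2.5]
force: [-1.3, -1.8, -0.8]
grip_width: 0.0286
```

Run:
```python
from h import *
np.set_printoptions(precision=4,suppress=True)
o=readout.get_obs();print(o['tool_pos'],o['tool_rot'],o['grip_width'],o['force'])
M=R.from_euler('xyz',o['tool_rot'],degrees=True);p0=o['tool_pos']
b=read_camera('side');save('s1',b['image'][200:360,160:340],3)
```

```text
[0.4536 0.1852 0.0706] [-179.6678   -0.3113    2.5467] 0.028596821091353208 [-1.2915 -1.8091 -0.7707]
```

View pics/s1.png

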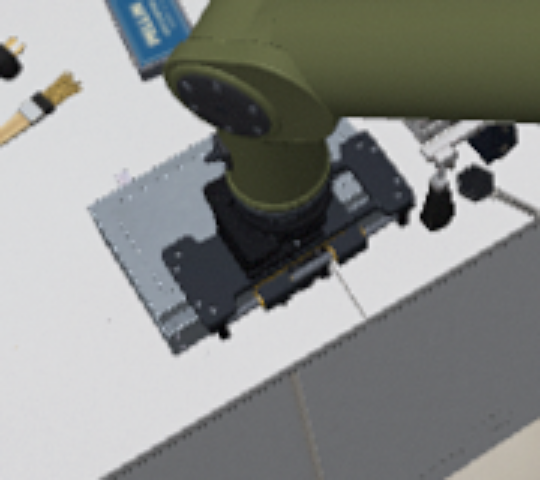

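>>> servo_tool(
  plan=[
    [[0.02,0.0018,0,-0.006,0],[0.02,0.0038,0,-0.0128,0],[0.02,0.006,0,-0.02,0],[0.02,0.009,0,-0.0269,0],[0.02,0.012,0,-0.0338,0],[0.02,0.0153,0,-0.0405,0],[0.02,0.019,0,-0.0471,0],[0.02,0.0229,0,-0.0535,0],[0.02,0.0271,0,-0.0598,0],[0.02,0.0315,0,-0.0658,0],[0.02,0.0363,0,-0.0717,0],[0.02,0.0412,0,-0.0773,0]],
  ],
  force=15,
)

```text
time_s: 6.05
tool_pos: [0.4944, 0.187, 0.148]
tool_rot: [-179.6, -0.3, 2.6]
force: [-4.0, 0.6, 0.9]
grip_width: 0.0286
```

Run:
```python
from h import *
np.set_printoptions(precision=4,suppress=True)
o=readout.get_obs();print(o['tool_pos'],o['tool_rot'],o['grip_width'],o['force'])
M=R.from_euler('xyz',o['tool_rot'],degrees=True);p0=o['tool_pos']
w=read_camera('wrist');save('w4',w['image'])
ax=np.array([np.cos(np.radians(2.6)),np.sin(np.radians(2.6)),0]);f=lambda t:np.array([-.172*np.cos(t)+.007*np.sin(t),.172*np.sin(t)+.007*np.cos(t)])
for th in np.arange(40,111,2.5):
    d=f(np.radians(th))-f(0);print(th,M.inv().apply(np.array([.4495,.1853,.0392])+ax*d[0]+[0,0,d[1]]-p0).round(4))
```

```text
[0.4944 0.187  0.148 ] [-179.6257   -0.2883    2.5597] 0.02855712252488738 [-3.9626  0.5966  0.8889]
40.0 [-0.0002 -0.0004 -0.0001]
42.5 [ 0.005  -0.0004 -0.0056]
45.0 [ 0.0105 -0.0005 -0.0107]
47.5 [ 0.0161 -0.0005 -0.0157]
50.0 [ 0.022  -0.0005 -0.0204]
52.5 [ 0.0281 -0.0006 -0.0248]
55.0 [ 0.0343 -0.0006 -0.0289]
57.5 [ 0.0408 -0.0006 -0.0328]
60.0 [ 0.0473 -0.0007 -0.0364]
62.5 [ 0.0541 -0.0007 -0.0397]
65.0 [ 0.061  -0.0007 -0.0427]
67.5 [ 0.068  -0.0007 -0.0455]
70.0 [ 0.0751 -0.0007 -0.0479]
72.5 [ 0.0823 -0.0008 -0.0499]
75.0 [ 0.0896 -0.0008 -0.0517]
77.5 [ 0.097  -0.0008 -0.0532]
80.0 [ 0.1044 -0.0008 -0.0543]
82.5 [ 0.1119 -0.0008 -0.0551]
85.0 [ 0.1194 -0.0008 -0.0556]
87.5 [ 0.1269 -0.0008 -0.0557]
90.0 [ 0.1344 -0.0008 -0.0555]
92.5 [ 0.1419 -0.0008 -0.055 ]
95.0 [ 0.1493 -0.0008 -0.0542]
97.5 [ 0.1568 -0.0008 -0.053 ]
100.0 [ 0.1641 -0.0008 -0.0516]
102.5 [ 0.1714 -0.0008 -0.0498]
105.0 [ 0.1786 -0.0008 -0.0476]
107.5 [ 0.1857 -0.0008 -0.0452]
110.0 [ 0.1927 -0.0008 -0.0425]
```

View pics/w4.png

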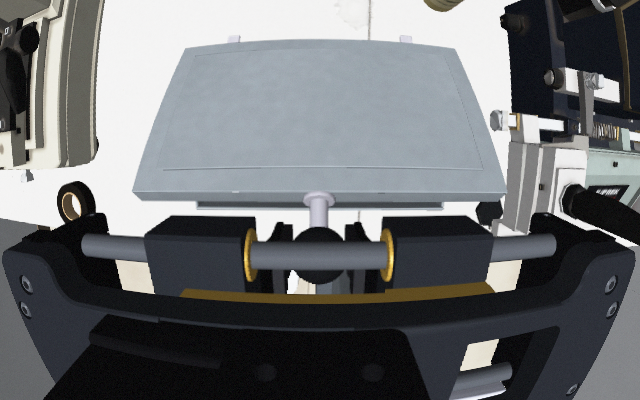

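The lid is lifted about 40° and the ball (318,255) sits between the fingers. I'll carry on along the arc.

>>> servo_tool(
  plan=[
    [[0.02,0.005,0,-0.0056,0],[0.02,0.0105,0,-0.0107,0],[0.02,0.0161,0,-0.0157,0],[0.02,0.022,0,-0.0204,0],[0.02,0.0281,0,-0.0248,0],[0.02,0.0343,0,-0.0289,0],[0.02,0.0408,0,-0.0328,0],[0.02,0.0473,0,-0.0364,0],[0.02,0.0541,0,-0.0397,0],[0.02,0.061,0,-0.0427,0],[0.02,0.068,0,-0.0455,0],[0.02,0.0751,0,-0.0479,0]],
  ],
)

```text
time_s: 7.1
tool_pos: [0.5709, 0.1903, 0.1976]
tool_rot: [-179.6, -0.4, 2.5]
force: [-0.3, 3.5, -4.0]
grip_width: 0.0291
```

```bash
cat >> h.py <<'E'
def arc(ths):
    o=readout.get_obs();print(o['time_s'],o['tool_pos'],o['grip_width'],o['force'])
    M=R.from_euler('xyz',o['tool_rot'],degrees=True);p0=o['tool_pos']
    ax=np.array([np.cos(np.radians(2.6)),np.sin(np.radians(2.6)),0]);f=lambda t:np.array([-.172*np.cos(t)+.007*np.sin(t),.172*np.sin(t)+.007*np.cos(t)])
    for th in ths:
        d=f(np.radians(th))-f(0);print(th,M.inv().apply(np.array([.4495,.1853,.0392])+ax*d[0]+[0,0,d[1]]-p0).round(4))
E
python3 -c "
from h import *
arc(np.arange(70,101,2.5))"
```

```text
7.1 [0.57094639 0.19027665 0.19763772] 0.029106123067110065 [-0.32177578  3.54352915 -4.04428269]
70.0 [-0.0018 -0.0005  0.0014]
72.5 [ 0.0054 -0.0005 -0.0007]
75.0 [ 0.0127 -0.0006 -0.0024]
77.5 [ 0.0201 -0.0006 -0.0039]
80.0 [ 0.0275 -0.0006 -0.005 ]
82.5 [ 0.035  -0.0006 -0.0058]
85.0 [ 0.0425 -0.0006 -0.0062]
87.5 [ 0.05   -0.0006 -0.0064]
90.0 [ 0.0575 -0.0006 -0.0062]
92.5 [ 0.065  -0.0006 -0.0057]
95.0 [ 0.0724 -0.0007 -0.0048]
97.5 [ 0.0799 -0.0007 -0.0037]
100.0 [ 0.0872 -0.0006 -0.0022]
```

>>> servo_tool(
  plan=[
    [[0.02,0.0054,0,-0.0005,0],[0.02,0.0127,0,-0.0022,0],[0.02,0.0201,0,-0.0037,0],[0.02,0.0275,0,-0.005,0],[0.02,0.035,0,-0.0058,0],[0.02,0.0425,0,-0.0062,0],[0.02,0.05,0,-0.0064,0],[0.02,0.0575,0,-0.0062,0],[0.02,0.065,0,-0.0057,0],[0.02,0.0724,0,-0.0048,0],[0.02,0.078,0,-0.004,0],[0.02,0.0835,0,-0.003,0]],
  ],
)

```text
time_s: 8.1
tool_pos: [0.6561, 0.1941, 0.2017]
tool_rot: [-179.5, -0.5, 2.5]
force: [0.8, 1.2, 5.3]
grip_width: 0.0293
```

```bash
python3 -c "
from h import *
arc(np.arange(97.5,113,2.5))"
```

```text
8.1 [0.65608156 0.19408135 0.20171478] 0.029290105086748786 [0.82576127 1.19878394 5.25193062]
97.5 [-0.0054 -0.0006 -0.0001]
100.0 [ 0.002  -0.0006  0.0014]
102.5 [ 0.0093 -0.0006  0.0032]
105.0 [ 0.0165 -0.0006  0.0053]
107.5 [ 0.0236 -0.0006  0.0078]
110.0 [ 0.0305 -0.0006  0.0106]
112.5 [ 0.0374 -0.0006  0.0136]
```

>>> servo_tool(
  plan=[
    [[0.02,0.004,0,0.0017,0],[0.02,0.008,0,0.0028,0],[0.02,0.012,0,0.0039,0],[0.02,0.0155,0,0.005,0],[0.02,0.019,0,0.0062,0],[0.02,0.0225,0,0.0074,0],[0.02,0.025,0,0.0083,0],[0.02,0.0265,0,0.009,0],[0.02,0.028,0,0.0095,0],[0.02,0.028,0,0.0095,0]],
  ],
)

```text
time_s: 8.93
tool_pos: [0.6857, 0.1955, 0.1929]
tool_rot: [-179.5, -0.7, 2.5]
force: [3.3, 1.8, 4.1]
grip_width: 0.029
```

>>> servo_tool(
  plan=[
    [[0.04,0,0,0,0],[0.05,0,0,0,0],[0.06,0,0,0,0],[0.07,0,0,0,0],[0.08,0,0,0,0],[0.087,0,0,0,0],[0.087,0,0,0,0],[0.087,0,0,0,0],[0.087,0,0,0,0],[0.087,0,0,-0.01,0],[0.087,0,0,-0.03,0],[0.087,0,0,-0.05,0]],
  ],
)

```text
time_s: 9.93
tool_pos: [0.6848, 0.1947, 0.2433]
tool_rot: [-179.5, -0.6, 2.5]
force: [0.1, 0.0, 0.3]
grip_width: 0.0867
```

Run:
```python
from h import *
o=readout.get_obs();print(o['tool_pos'],o['grip_width'],o['force'])
go((.685,.195,.33,2.6),(.46,.18,.33,2.6),(.42,.19,.33,2.6))
```

```text
[0.68477275 0.19468312 0.24334004] 0.08670205251771931 [0.12092717 0.02180784 0.31446718]
shift [ 0.0011 -0.001  -0.0866] yaw -0.002
shift [-0.2243  0.0042 -0.0889] yaw -0.002
shift [-0.2639 -0.0075 -0.0892] yaw -0.002
```

>>> servo_tool(
  plan=[
    [[0.087,0,0,-0.03,0],[0.087,-0.01,0,-0.06,0],[0.087,-0.04,0,-0.085,0],[0.087,-0.075,0,-0.087,0],[0.087,-0.11,0,-0.087,0],[0.087,-0.145,0,-0.087,0],[0.087,-0.18,0,-0.087,0],[0.087,-0.205,0,-0.087,0],[0.087,-0.22,0,-0.087,0],[0.087,-0.224,0,-0.087,0],[0.087,-0.224,0,-0.087,0],[0.087,-0.224,0,-0.087,0]],
  ],
)

```text
time_s: 10.93
tool_pos: [0.461, 0.184, 0.3288]
tool_rot: [-179.6, -0.7, 2.4]
force: [0.4, -0.3, 0.0]
grip_width: 0.0873
```

Run:
```python
from h import *
w=read_camera('wrist');o=readout.get_obs();print(o['tool_pos'],o['tool_rot']);save('w5',w['image']);np.save('w5.npy',w,allow_pickle=True)
```

```text
[0.46112602 0.1840477  0.3285188 ] [-179.49741826   -0.62321974    2.44898708]
```

View pics/w5.png

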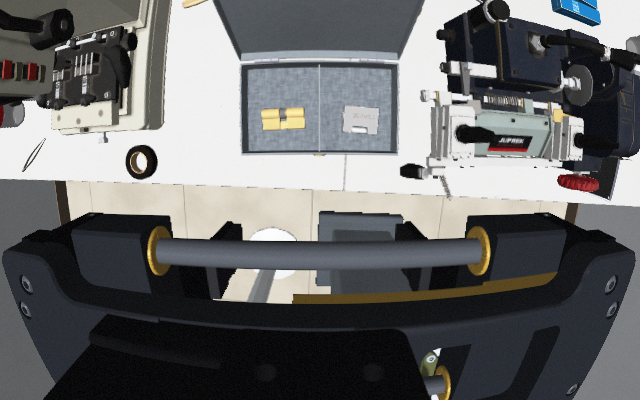

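The lid rests open, with its inside visible at the top. The cylinder is in the left compartment at (283,118) with its long side along the image's horizontal (world y), and the padlock is in the right compartment at (360,120).

```bash
cat >> h.py <<'E'
def cyl(w,z,box=(200,40,330,200),fish=True,sat=90):
    u0,v0,u1,v1=box;hsv=cv2.cvtColor(w['image'],cv2.COLOR_RGB2HSV)
    m=np.zeros((400,640),np.uint8);m[v0:v1,u0:u1]=((hsv[...,0]>12)&(hsv[...,0]<35)&(hsv[...,1]>sat))[v0:v1,u0:u1]
    m=cv2.morphologyEx(m,cv2.MORPH_CLOSE,np.ones((7,7)));n,l,s,ce=cv2.connectedComponentsWithStats(m);k=1+np.argmax(s[1:,4])
    c=max(cv2.findContours((l==k).astype(np.uint8),0,1)[0],key=cv2.contourArea)[:,0]
    X=np.array([plane(w,u,v,z,fish)[:2] for u,v in c]);r=cv2.minAreaRect((X*1000).astype(np.float32));C=cloud(w)[l==k] if not fish else None
    return r,cv2.boxPoints(r),ce[k],s[k],C
E
python3 - <<'E'
from h import *
np.set_printoptions(precision=4,suppress=True)
w=np.load('w5.npy',allow_pickle=True).item()
r=cyl(w,.027);print(*r[:4])
print('case corners z.05',[plane(w,u,v,.05,True).round(4) for u,v in((242,153),(397,154),(243,64),(396,62))])
b=read_camera('side');t=read_camera('top')
save('st',np.hstack([b['image'][170:330,150:330],t['image'][160:320,190:370]]),2.2)
for n,c,box in(('side',b,(190,220,290,310)),('top',t,(205,195,290,260))):
    try:
        r=cyl(c,.027,box,False,70);print(n,*r[:4],np.median(r[4],0))
    except Exception as e:print(n,e)
E
```

```text
((533.439697265625, 242.69927978515625), (30.83573341369629, 63.074562072753906), 3.5315747261047363) [[516.1085 273.227 ]
 [519.9937 210.2722]
 [550.7709 212.1716]
 [546.8857 275.1264]] [282.8133 118.321 ] [262 108  43  22 841]
case corners z.05 [array([0.4816, 0.2987, 0.05  ]), array([0.49  , 0.0728, 0.05  ]), array([0.6128, 0.3015, 0.05  ]), array([0.625 , 0.0813, 0.05  ])]
side ((530.1438598632812, 242.95909118652344), (34.11977767944336, 64.28592681884766), 4.174489974975586) [[510.7894 273.7749]
 [515.4691 209.6595]
 [549.4983 212.1432]
 [544.8187 276.2587]] [227.5897 288.5586] [215 278  26  22 290] [0.5321 0.2434 0.0233]
top ((532.3043212890625, 240.5302734375), (31.022001266479492, 64.77493286132812), 3.801069498062134) [[514.6804 271.8182]
 [518.9745 207.1858]
 [549.9282 209.2423]
 [545.6342 273.8748]] [232.7182 232.7459] [223 228  20  11 181] [0.5324 0.2416 0.023 ]
```

View pics/st.png

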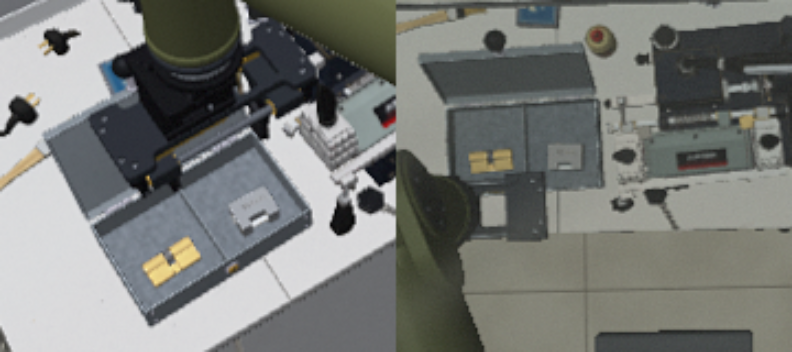

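Both views show the case open, the cylinder lying along world y and the bottle standing behind the lid. The long side is along the case's y, not x as the text says, so I'll go by the images and grip across its ends, with a near look first.

Run:
```python
from h import *
go((.485,.2437,.13,3.6))
a=np.load('top0.npy',allow_pickle=True).item();b=np.load('side0.npy',allow_pickle=True).item()
A=np.vstack([cloud(a).reshape(-1,3),cloud(b).reshape(-1,3)])
for y in np.arange(-.28,-.40,-.01):
    X=A[(abs(A[:,1]-y)<.005)&(A[:,0]>.40)&(A[:,0]<.60)&(A[:,2]<.4)]
    print(round(y,2),'zmax per x .42-.58:',[int(1000*np.max(np.append(X[abs(X[:,0]-x)<.02][:,2],-.1))) for x in np.arange(.42,.6,.04)])
```

```text
shift [ 0.0247 -0.0565  0.1989] yaw -0.02
-0.28 zmax per x .42-.58: [8, 131, 124, 207, 210]
-0.29 zmax per x .42-.58: [6, 124, 124, 208, 210]
-0.3 zmax per x .42-.58: [6, 118, 118, 192, 197]
-0.31 zmax per x .42-.58: [7, 108, 106, -100, -100]
-0.32 zmax per x .42-.58: [6, 5, 4, 6, -100]
-0.33 zmax per x .42-.58: [7, 12, 13, 8, 6]
-0.34 zmax per x .42-.58: [6, 15, 18, 11, 7]
-0.35 zmax per x .42-.58: [8, 15, 13, 15, 14]
-0.36 zmax per x .42-.58: [5, 13, 14, 13, 15]
-0.37 zmax per x .42-.58: [6, 15, 11, 12, 13]
-0.38 zmax per x .42-.58: [9, 15, 10, 13, 13]
-0.39 zmax per x .42-.58: [9, 13, 12, 11, 16]
```

>>> servo_tool(
  plan=[
    [[0.073,0.006,-0.015,0.02,0],[0.073,0.012,-0.03,0.045,-0.01],[0.073,0.018,-0.045,0.075,-0.02],[0.073,0.025,-0.056,0.11,-0.02],[0.073,0.025,-0.056,0.14,-0.02],[0.073,0.025,-0.056,0.17,-0.02],[0.073,0.025,-0.056,0.19,-0.02],[0.073,0.025,-0.056,0.199,-0.02],[0.073,0.025,-0.056,0.199,-0.02],[0.073,0.025,-0.056,0.199,-0.02]],
  ],
)

```text
time_s: 11.92
tool_pos: [0.4858, 0.2438, 0.1302]
tool_rot: [-179.4, -0.5, 3.6]
force: [0.1, -0.2, -0.5]
grip_width: 0.0729
```

Run:
```python
from h import *
np.set_printoptions(precision=4,suppress=True)
w=read_camera('wrist');o=readout.get_obs();print(o['tool_pos'],o['tool_rot'],o['grip_width']);save('w6',w['image']);np.save('w6.npy',w,allow_pickle=True)
r=cyl(w,.027,(180,60,330,225));print(*r[:4])
```

```text
[0.4863 0.244  0.131 ] [-179.3675   -0.624     3.6195] 0.07325233662845605
((532.7987060546875, 256.747802734375), (30.3724365234375, 36.153076171875), 3.42253041267395) [[516.5604 273.8855]
 [518.7188 237.7969]
 [549.037  239.6101]
 [546.8787 275.6987]] [304.0816 144.0905] [ 287  126   43   36 1017]
```

View pics/w6.png

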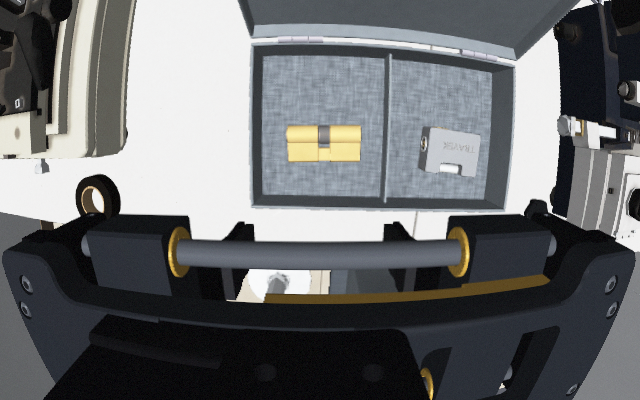

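The cylinder spans (287,125) to (361,162), the partition's top is at u≈388 and the left wall's inner top edge is at u≈258.

Run:
```python
from h import *
np.set_printoptions(precision=4,suppress=True)
w=np.load('w6.npy',allow_pickle=True).item();w5=np.load('w5.npy',allow_pickle=True).item()
r=cyl(w,.026,(180,60,375,225));print(*r[:4]);r5=cyl(w5,.026);print(r5[0])
o1,d1=ray(w5,*r5[2],True);o2,d2=ray(w,*r[2],True);t=np.linalg.lstsq(np.c_[d1,-d2],o2-o1,rcond=None)[0];print('triang',o1+d1*t[0],o2+d2*t[1])
for n,u,v,z in(('part L',384,143,.032),('part R',390,143,.032),('wall top in',262,143,.05),('wall top out',250,143,.05),('front in',320,198,.05)):print(n,plane(w,u,v,z,True),pt(w,u,v,True))
row=w['image'][143,240:275].max(1);print(row,w['image'][143,376:396].max(1))
print('floor z',pt(w,270,100,True))
go((.5325,.2437,.06,3.5),(.5325,.2437,.013,3.5))
```

```text
((533.9669799804688, 243.45623779296875), (31.30182647705078, 62.98893737792969), 4.074373722076416) [[516.1179 273.7591]
 [520.5934 210.9294]
 [551.816  213.1534]
 [547.3406 275.9831]] [323.008  144.2976] [ 287  125   74   37 1875]
((533.4594116210938, 242.82293701171875), (30.902097702026367, 63.210205078125), 3.5315353870391846)
triang [0.5336 0.2432 0.0224] [0.5326 0.2438 0.0224]
part L [0.5383 0.1921 0.032 ] [0.5379 0.1901 0.0221]
part R [0.5388 0.1869 0.032 ] [0.5379 0.1819 0.0098]
wall top in [0.5328 0.2923 0.05  ] [0.5301 0.2998 0.0112]
wall top out [0.5324 0.3022 0.05  ] [0.5323 0.3025 0.0487]
front in [0.491  0.2436 0.05  ] [0.4833 0.2433 0.0179]
[240 240 241 242 240 241 241 241 236 199 206 170 103  63  64  64  66  65
  65  63  63  92 136 166 167 164 158 155 152 159 161 147 148 151 159] [174 176 181 171 168 168 127  91  83  84  94 141 193 183 166 169 160 152
 154 156]
floor z [0.57   0.2945 0.0103]
shift [0.0453 0.004  0.0715] yaw 0.002
shift [0.0448 0.0045 0.1185] yaw 0.002
```

>>> servo_tool(
  plan=[
    [[0.072,0.02,0.002,0,0],[0.072,0.04,0.004,0.01,0],[0.072,0.046,0.004,0.03,0],[0.072,0.046,0.004,0.05,0],[0.072,0.046,0.004,0.065,0],[0.072,0.046,0.004,0.071,0],[0.072,0.046,0.004,0.071,0],[0.072,0.046,0.004,0.071,0],[0.072,0.046,0.004,0.071,0]],
  ],
)

```text
time_s: 12.72
tool_pos: [0.5339, 0.2443, 0.062]
tool_rot: [-179.3, -0.8, 3.6]
force: [-0.4, -0.1, -0.8]
grip_width: 0.0722
```

Run:
```python
from h import *
o=readout.get_obs();print(o['tool_pos'],o['tool_rot'],o['grip_width'],o['force'])
go((.533,.244,.03,3.5),(.533,.244,.014,3.5))
```

```text
[0.53393026 0.24431423 0.06199845] [-179.33844163   -0.75647534    3.62780585] 0.07220070088470991 [-0.38703499 -0.09238685 -0.75866902]
shift [-0.0014  0.0006  0.032 ] yaw 0.002
shift [-0.0016  0.0008  0.048 ] yaw 0.002
```

>>> servo_tool(
  plan=[
    [[0.072,-0.001,0.0006,0.008,0],[0.072,-0.001,0.0006,0.016,0],[0.072,-0.001,0.0006,0.024,0],[0.072,-0.001,0.0006,0.031,0],[0.072,-0.001,0.0006,0.037,0],[0.072,-0.001,0.0006,0.043,0],[0.072,-0.001,0.0006,0.047,0],[0.072,-0.001,0.0006,0.048,0],[0.072,-0.001,0.0006,0.048,0]],
  ],
)

```text
time_s: 13.47
tool_pos: [0.5333, 0.2443, 0.0136]
tool_rot: [-179.3, -0.7, 3.6]
force: [-0.3, -0.5, -0.6]
grip_width: 0.0719
```

No contact. I'll close gently.

>>> servo_tool(
  plan=[
    [[0.068,0,0,0,0],[0.064,0,0,0,0],[0.06,0,0,0,0],[0.055,0,0,0,0],[0.055,0,0,0,0],[0.055,0,0,0,0],[0.055,0,0,0,0],[0.055,0,0,-0.004,0],[0.055,0,0,-0.01,0],[0.055,0,0,-0.02,0],[0.055,0,0,-0.03,0],[0.055,0,0,-0.03,0]],
  ],
  force=25,
)

```text
time_s: 14.47
tool_pos: [0.5345, 0.245, 0.0463]
tool_rot: [-179.3, -0.9, 3.6]
force: [-0.3, 0.8, -1.7]
grip_width: 0.0639
```

Run:
```python
from h import *
np.set_printoptions(precision=4,suppress=True)
o=readout.get_obs();print(o['tool_pos'],o['tool_rot'],o['grip_width'],o['force'])
b=read_camera('side')
r=cyl(b,.05,(190,190,300,310),False,70);print(*r[:4],np.median(r[4],0),'med z',np.percentile(r[4][:,2],[10,50,90]))
go((.53,.244,.34,3.5),(.45,.1,.36,3.5))
```

```text
[0.5345 0.245  0.0463] [-179.2583   -0.9437    3.6414] 0.06387716125016389 [-0.2815  0.8209 -1.7209]
((673.8943481445312, 122.2616195678711), (321.8241882324219, 229.3225860595703), 57.56105041503906) [[490.811   47.9621]
 [684.351  -75.0467]
 [856.9777 196.5612]
 [663.4377 319.5699]] [237.4907 213.5666] [ 190  190  110   71 4485] [0.4571 0.206  0.48  ] med z [0.3108 0.48   0.5353]
shift [ 0.0005 -0.0033 -0.2946] yaw 0.002
shift [-0.0882  0.135  -0.3178] yaw 0.002
```

>>> servo_tool(
  plan=[
    [[0.055,0,0,-0.01,0],[0.055,0,0,-0.025,0],[0.055,0,0,-0.05,0],[0.055,0,0,-0.08,0],[0.055,0,0,-0.11,0],[0.055,0,0,-0.14,0],[0.055,0,0,-0.17,0],[0.055,0,0,-0.2,0],[0.055,0,0.005,-0.23,0],[0.055,-0.005,0.015,-0.26,0],[0.055,-0.01,0.03,-0.285,0],[0.055,-0.015,0.045,-0.3,0]],
  ],
)

```text
time_s: 15.52
tool_pos: [0.5173, 0.1962, 0.3488]
tool_rot: [-179.2, -1.1, 3.8]
force: [0.6, -0.4, -1.3]
grip_width: 0.0634
```

Run:
```python
from h import *
o=readout.get_obs();print(o['tool_pos'],o['tool_rot'],o['grip_width'],o['force'])
go((.50,-.1,.36,0),(.48,-.40,.36,-8),)
```

```text
[0.51731217 0.19615151 0.34876093] [-179.2264533    -1.14912122    3.79819063] 0.06336015123760168 [ 0.55306518 -0.36843744 -1.28013974]
shift [-0.0367  0.2942 -0.0159] yaw 0.066
shift [-0.0765  0.5921 -0.0208] yaw 0.206
```

>>> servo_tool(
  plan=[
    [[0.055,-0.003,0.02,-0.003,0],[0.055,-0.007,0.045,-0.006,0.01],[0.055,-0.01,0.075,-0.01,0.02],[0.055,-0.014,0.105,-0.012,0.03],[0.055,-0.018,0.135,-0.015,0.04],[0.055,-0.022,0.17,-0.016,0.05],[0.055,-0.026,0.205,-0.016,0.06],[0.055,-0.03,0.24,-0.016,0.07],[0.055,-0.034,0.275,-0.016,0.08],[0.055,-0.038,0.31,-0.017,0.09],[0.055,-0.043,0.345,-0.018,0.1],[0.055,-0.048,0.38,-0.018,0.11]],
  ],
)

```text
time_s: 16.52
tool_pos: [0.4941, -0.1872, 0.3621]
tool_rot: [-179.2, -1.1, -2.4]
force: [0.1, 0.8, -2.2]
grip_width: 0.0636
```

Run:
```python
from h import *
o=readout.get_obs();print(o['tool_pos'],o['tool_rot'],o['grip_width'],o['force'])
go((.47,-.40,.3,-8))
```

```text
[ 0.4940754  -0.18716531  0.36212534] [-179.16368798   -1.13954509   -2.44902501] 0.06361944327286147 [ 0.10955295  0.84565675 -2.17022628]
shift [-0.0162  0.2145  0.0587] yaw 0.097
```

>>> servo_tool(
  plan=[
    [[0.055,-0.003,0.035,0,0.01],[0.055,-0.006,0.07,0,0.03],[0.055,-0.01,0.105,0,0.05],[0.055,-0.016,0.14,0,0.07],[0.055,-0.022,0.17,0,0.09],[0.055,-0.028,0.195,0,0.097],[0.055,-0.032,0.212,0.01,0.097],[0.055,-0.035,0.222,0.03,0.097],[0.055,-0.035,0.226,0.05,0.097],[0.055,-0.035,0.226,0.06,0.097],[0.055,-0.035,0.226,0.06,0.097]],
  ],
)

```text
time_s: 17.43
tool_pos: [0.45, -0.4088, 0.2953]
tool_rot: [-178.8, -0.8, -7.9]
force: [0.1, -0.4, -1.9]
grip_width: 0.0638
```

Run:
```python
from h import *
np.set_printoptions(precision=4,suppress=True)
w=read_camera('wrist');o=readout.get_obs();print(o['tool_pos'],o['tool_rot'],o['grip_width']);save('w7',w['image']);np.save('w7.npy',w,allow_pickle=True)
```

```text
[ 0.4508 -0.409   0.2974] [-178.9413   -0.9709   -7.8952] 0.06371492740791046
```

View pics/w7.png

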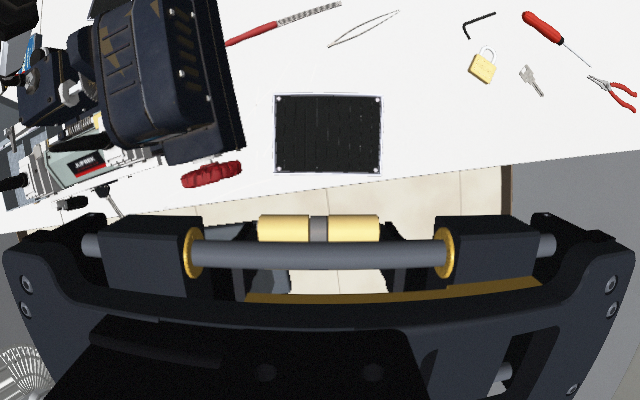

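The tray fills (273,94) to (382,174) and is clear. The cylinder hangs level between the fingers at (258–380, 216–245), with the machine's red wheel at (212,174).

Run:
```python
from h import *
np.set_printoptions(precision=4,suppress=True)
w=np.load('w7.npy',allow_pickle=True).item()
m=np.zeros((400,640),np.uint8);m[85:185,262:395]=(w['image'].max(2)<90)[85:185,262:395]
m=cv2.morphologyEx(m,cv2.MORPH_CLOSE,np.ones((5,5)));n,l,s,ce=cv2.connectedComponentsWithStats(m);k=1+np.argmax(s[1:,4])
c=max(cv2.findContours((l==k).astype(np.uint8),0,1)[0],key=cv2.contourArea)[:,0]
X=np.array([plane(w,u,v,.006,True)[:2] for u,v in c]);r=cv2.minAreaRect((X*1000).astype(np.float32));print(r,ce[k],cv2.boxPoints(r))
print('lining z/range',pt(w,327,135,True),pt(w,300,120,True),'wheel',pt(w,235,175,True),plane(w,243,172,.06,True))
a=np.load('top0.npy',allow_pickle=True).item()
A=np.load('side0.npy',allow_pickle=True).item()
# two-view lining height: tray centroid in wrist and side
g=np.zeros((400,640),np.uint8);g[160:220,390:470]=(A['image'].max(2)<60)[160:220,390:470];n,l,s,cc=cv2.connectedComponentsWithStats(g);k2=1+np.argmax(s[1:,4])
o1,d1=ray(w,*ce[k],True);o2,d2=ray(A,*cc[k2]);t=np.linalg.lstsq(np.c_[d1,-d2],o2-o1,rcond=None)[0];print('triang',o1+d1*t[0],o2+d2*t[1])
go((.505,-.435,.08,-8),(.505,-.435,.02,-8))
```

```text
((501.41766357421875, -422.89324951171875), (153.25294494628906, 112.91413116455078), 81.51213073730469) [327.1991 133.5156] [[ 434.2689 -490.3474]
 [ 545.9463 -507.0135]
 [ 568.5664 -355.4391]
 [ 456.889  -338.773 ]]
lining z/range [ 0.4992 -0.4222  0.005 ] [ 0.5265 -0.3863  0.0042] wheel [ 0.4708 -0.3054  0.0983] [ 0.4688 -0.305   0.06  ]
triang [ 0.5013 -0.4228  0.007 ] [ 0.5116 -0.4151  0.0067]
shift [0.0535 0.0224 0.2179] yaw 0.002
shift [0.0525 0.0235 0.2779] yaw 0.002
```

>>> servo_tool(
  plan=[
    [[0.055,0.012,0.004,0.015,0.01],[0.055,0.025,0.009,0.035,0.01],[0.055,0.037,0.014,0.065,0.01],[0.055,0.046,0.017,0.095,0.01],[0.055,0.05,0.018,0.125,0.01],[0.055,0.05,0.018,0.155,0.01],[0.055,0.05,0.018,0.185,0.01],[0.055,0.05,0.018,0.21,0.01],[0.055,0.05,0.018,0.228,0.01],[0.055,0.05,0.018,0.24,0.01],[0.055,0.05,0.018,0.246,0.01],[0.055,0.05,0.018,0.248,0.01]],
  ],
)

```text
time_s: 18.48
tool_pos: [0.5033, -0.4294, 0.0503]
tool_rot: [-178.9, -1.0, -8.4]
force: [0.8, 0.8, -1.1]
grip_width: 0.0637
```

Run:
```python
from h import *
o=readout.get_obs();print(o['tool_pos'],o['tool_rot'],o['grip_width'],o['force'])
go((.502,-.43,.008,-8.5))
```

```text
[ 0.50334658 -0.4293957   0.05032293] [-178.93134191   -0.99280569   -8.42630317] 0.06366698944375598 [ 0.75543172  0.79028891 -1.06543738]
shift [-0.002   0.0016  0.0423] yaw 0.001
```

>>> servo_tool(
  plan=[
    [[0.055,0,0,0.006,0],[0.055,0,0,0.013,0],[0.055,0,0,0.02,0],[0.055,0,0,0.026,0],[0.055,0,0,0.031,0],[0.055,0,0,0.035,0],[0.055,0,0,0.037,0],[0.055,0,0,0.039,0],[0.055,0,0,0.04,0],[0.055,0,0,0.04,0],[0.055,0,0,0.04,0]],
  ],
)

```text
time_s: 19.4
tool_pos: [0.5043, -0.4288, 0.0105]
tool_rot: [-178.9, -1.0, -8.4]
force: [-0.3, 0.1, -1.5]
grip_width: 0.0636
```

>>> servo_tool(
  plan=[
    [[0.055,0,0,0.0006,0],[0.055,0,0,0.0012,0],[0.055,0,0,0.0018,0],[0.055,0,0,0.0018,0],[0.055,0,0,0.0018,0]],
  ],
)

```text
time_s: 19.82
tool_pos: [0.5043, -0.4288, 0.0087]
tool_rot: [-178.9, -1.0, -8.4]
force: [0.3, 0.2, -2.2]
grip_width: 0.0633
```

>>> servo_tool(
  plan=[
    [[0.055,0,0,0.0005,0],[0.055,0,0,0.001,0],[0.055,0,0,0.001,0],[0.055,0,0,0.001,0]],
  ],
)

```text
time_s: 20.15
tool_pos: [0.5044, -0.4289, 0.0081]
tool_rot: [-179.0, -1.0, -8.4]
force: [-1.1, 0.5, 1.3]
grip_width: 0.0635
```

The force reversed, so the cylinder is touching the lining. I'll release it, then rise.

>>> servo_tool(
  plan=[
    [[0.064,0,0,0,0],[0.066,0,0,0,0],[0.068,0,0,0,0],[0.07,0,0,0,0],[0.073,0,0,0,0],[0.075,0,0,0,0],[0.075,0,0,0,0],[0.075,0,0,-0.005,0],[0.075,0,0,-0.015,0],[0.075,0,0,-0.035,0],[0.075,0,0,-0.065,0],[0.075,0,0,-0.1,0]],
  ],
)

```text
time_s: 21.15
tool_pos: [0.5014, -0.4295, 0.1083]
tool_rot: [-178.8, -0.9, -8.4]
force: [1.0, 0.2, 0.0]
grip_width: 0.0748
```

>>> servo_tool(
  plan=[
    [[0.075,0,0,-0.035,0],[0.075,0,0,-0.07,0],[0.075,0,0,-0.105,0],[0.075,-0.01,0,-0.14,0],[0.075,-0.025,0,-0.17,0],[0.075,-0.04,0,-0.19,0],[0.075,-0.055,0,-0.2,0],[0.075,-0.06,0,-0.2,0],[0.075,-0.06,0,-0.2,0]],
  ],
)

```text
time_s: 21.9
tool_pos: [0.4376, -0.4248, 0.3087]
tool_rot: [-179.0, -0.9, -8.5]
force: [-0.4, 0.1, -0.2]
grip_width: 0.0749
```

Run:
```python
from h import *
np.set_printoptions(precision=4,suppress=True)
w=read_camera('wrist');o=readout.get_obs();print(o['time_s'],o['tool_pos'],o['force'])
r=cyl(w,.021,(262,60,400,190));print(*r[:4])
v,u=np.mgrid[:400,:640];uu,vv=r[2]
for du in(-20,-12,12,20):print(pt(w,uu+du,vv,True))
b=read_camera('side');t=read_camera('top')
save('fin',np.vstack([np.hstack([b['image'][140:340,150:470]]),w['image'][0:200,160:480]]),1.5)
P=cloud(b);X=P[185:222,240:266].reshape(-1,3);X=X[(X[:,2]>.03)&(X[:,2]<.2)];print('bottle',np.median(X,0))
A=np.load('side0.npy',allow_pickle=True).item();X=cloud(A)[185:222,240:266].reshape(-1,3);X=X[(X[:,2]>.03)&(X[:,2]<.2)];print('bottle0',np.median(X,0))
save('topf',t['image'][150:280,190:480],2.5)
```

```text
21.95 [ 0.4381 -0.4243  0.3074] [ 0.0124  0.2844 -1.3384]
((503.5503234863281, -428.8478088378906), (63.78996658325195, 32.22804260253906), 81.4562759399414) [[ 482.8766 -457.9949]
 [ 514.7471 -462.7828]
 [ 524.224  -399.7007]
 [ 492.3536 -394.9128]] [316.7288 123.4694] [296 114  45  23 671]
[ 0.5104 -0.3985  0.0178]
[ 0.5086 -0.4101  0.0192]
[ 0.5034 -0.4445  0.0189]
[ 0.5018 -0.4561  0.0178]
bottle [0.6661 0.0943 0.1182]
bottle0 [0.7011 0.0723 0.0754]
```

View pics/fin.png

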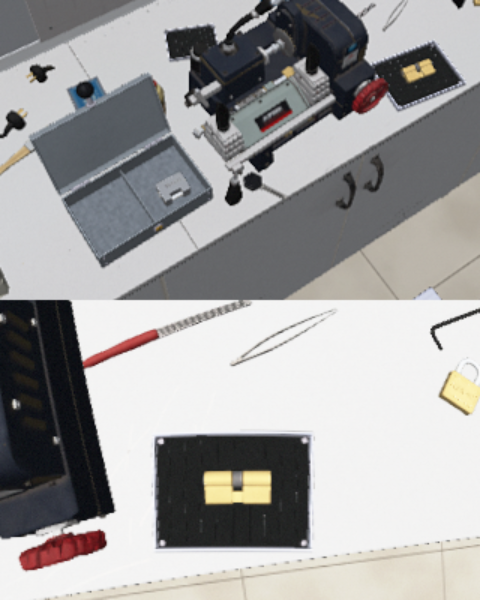

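The lid stays open, the padlock is in the case and the cylinder lies flat in the large tray, level and about 20 mm clear of every rim. The bottle is mostly hidden behind the lid in the side view, so I'll check it in the top view.

View pics/topf.png

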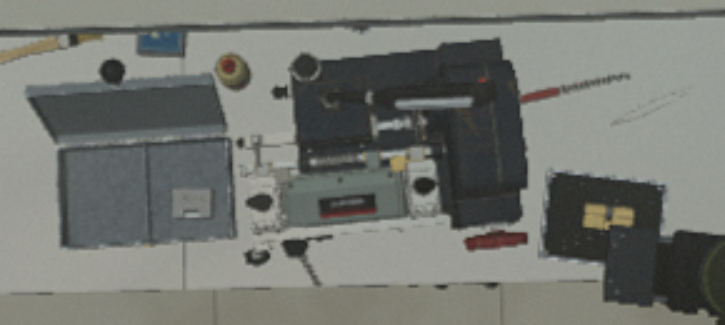

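Run:
```python
from h import *
t=read_camera('top');a=np.load('top0.npy',allow_pickle=True).item()
for c in(a,t):
    C=cloud(c)[166:192,270:298].reshape(-1,3);im=c['image'][166:192,270:298].reshape(-1,3).astype(int)
    X=C[(im[:,0]-im[:,2]>40)&(C[:,2]>.03)&(C[:,2]<.2)];print(len(X),np.median(X,0).round(4))
```

```text
23 [0.7115 0.0672 0.1054]
27 [0.7077 0.0694 0.1061]
```

The bottle is still standing at (232,70) in the crop, unmoved to within the depth noise. The lid is open and the arm touches nothing, so I'm handing in.

```bash
python3 -c "
from h import *
print(readout.get_obs()['time_s'],env.sign_off())"
```

```text
the job is handed in; nothing more can be done
22.1 None
```

The job is done and handed in at 22.1 s of the 67 s allowed.

- **Lid:** I gripped the ball knob, swung the lid over at about 30°/s and held it to about 110° before letting go. It stayed open on its stop in all later views.
- **Cylinder:** I took it from the left compartment by its ends and lowered it until the wrist force showed light contact. The last look shows it flat in the large tray: both halves' tops at 18–19 mm, centre at (0.504, −0.429), and about 20 mm or more from every rim.
- **The rest:** The padlock is still in the case. The bottle is standing, unmoved to within about 4 mm of depth noise. The arm was clear of everything.

**Disagreements in the checks:**
- The cylinder lay with its long side along the case's y, not x as the text says, so I followed the images.
- The first knob estimates from the top and side cameras were 4–10 mm off the wrist camera's in x. I used the wrist camera's, and the grasp confirmed it.
- The final side-view numbers for the bottle are not usable, because the open lid hides it there. I took its position from the top view instead.

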